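Shut the egg box and push it into its bay

ROBOT

A 7-joint arm with a two-finger parallel gripper is mounted at the origin on a cart in front of the work surface, level with it; the furniture and walls round the work are solid. World frame = base frame: x ahead of the robot, y to its left, z up, the work surface at z = 0. Lengths are in m, angles in rad, forces in N, time in s.
With the tool pointing down it reaches from about 0.4 to 0.85 m from the base axis. Payload 10.4 kg.
Tool frame: the origin (TCP) lies at the very end of the fingers, on their centre line; the grasp point (between the pads) lies behind it (manip.pinch_z is the z of the grasp point in the tool frame, in m); z points along the fingers, y is the line along which they close (so a half turn about z gives the same grasp; the last joint's range is limited). The gripper opens to 87 mm and grips with 3 to 60 N. Pads are 19 mm wide; open, the fingers measure 117 mm over their backs; the gripper's body (75 mm by 190 mm) begins 51 mm behind the grasp point.
Start: joints at [1.092, 0.332, -0.065, 1.46, 0.022, 1.35, -0.088], TCP at [0.275, -0.561, 0.223] pointing down, gripper open.
Joint ranges: [-2.6, 2.6], [-0.5, 2.12], [-1.47, 1.34], [0.16, 2.42], [-1.27, 4.41], [0.06, 2.06], [-2.6, 2.6]. Speed limits (rad/s): [2.22, 2.22, 2.79, 2.79, 3.14, 3.14, 3.14].

INTERFACE

Orientations are given as a rotation vector (axis times angle).
In Python, from workcell import manip, cams, job_done, spot_in gives the robot as it stands. The module is installed in compiled form; this text tells all that it offers.
- The arm moves only by the tool arm_command, never from a script. Its argument "commands" is a list of rows, each an object with "linear": the shift along the tool's x, y, z in cm, a list of three; "twist": the turn about the tool's z in rad. In form: [{"linear": [x, y, z], "twist": twist}, ...]. A call has exactly 5 rows; each row is the pose to reach, as a shift and turn from the pose commanded when the call began, along the tool's axes at that moment; what a row does not reach only later rows make up. A row lasts 1/10 s, in which the tool goes at most 50 mm and 8.59 degrees, less where a joint would pass 70% of its speed; a pose out of reach is approached as far as the arm can. A call with a gripper value outside its range is refused whole. "claw" is the closure, from -1 (fully open) to 1 (shut), so that 0 is half open, set as the call begins (left out, the last holds). The fingers move at their own pace and stop on an object; "squeeze" is the grip in N (left out, the last holds). Time passes only in rows, so rows that repeat a pose let the fingers close, or fill a call up. It gives the time, the measured TCP pose, the force, the opening and the grip force at its end, in the units of the state.
- manip.sense(): the state, without advancing time (a new reading comes with each control period).
- cams.capture(name): name is "scene" or "top" or "wrist"; returns the picture (420x560x3 uint8, red, green, blue); there is no depth.
- cams.camera_params(name): a dict with "mtx" (3x3 intrinsics, pixels), "extrinsics" (4x4, takes a point from world to camera coordinates); the wrist camera has in their place "mount" (4x4, takes a point from camera to tool coordinates, whose origin is the TCP and whose axes are the flange's). Camera axes: x right, y up, looking along -z (the intrinsics and any distortion apply to the point x, -y, -z); pixel columns grow to the right and rows downward; lengths in m; the calibration is good to about 2 mm. A picture is of the moment at which its call begins: read the wrist's pose just before it. camera_params takes no time and is no camera call.
- job_done(): hands the job in; it is judged then, once.
Trained networks look in the newest picture that a camera, given by its name, has taken for a name from the list of things; names that differ only in an ending like _2 or _b are one class to them, and where a whole thing is asked for, a point or a joint stands for the part that bears it (a point fixed in the world has none). Each returns a list of dicts, best first, with "p" (0 to 1); they miss things now and then, are a little off and sometimes report something else, mostly with a low value. They report only what shows in the picture. A call takes as long as a camera call.
- spot_in(camera, thing): "centre" ([x, y, z] in m, in world coordinates, good to about 4 mm: the middle of the surface that is visible of it).
The state is a dict: "time_s": time; "q": joint angles; "joint_vel": joint speeds; "tau": joint torques, N m; "eef_pos": TCP position; "orientation": TCP orientation; "ft_force": force on the tool from outside, world axes, zero at the start; "moment": the same for the moment, N m; "gripper_width": finger opening in m; "grasp_force": force on a finger pad.
Only numpy, scipy, OpenCV 4.12 (cv2) and the standard library are available. Lean on these libraries where they do the work, as an engineer would, in place of code of your own. Each camera call takes 0.05 s, during which the arm holds its last target. There are 200 camera calls.

TASK

Put the eggs away by pushing alone, without gripping or picking up anything: first tip the open lid of the egg box over and press it fully shut with the fingertips. Then push the shut box along the worktop, end first, into the empty right-hand bay of the wooden organiser until its end stops against the bay's back board. Push gently, never lift or tip the box, and leave the organiser's other things, the pepper mill, the salt shaker and the mug where they stand.

Things in the scene. Friction and masses are not known exactly. Their poses are not given: they have to be found in the camera images.
- egg_box: Pulp box of eggs, 106 mm wide (x), 158 mm long (y), 72 mm high when shut, about 0.4 kg; slides on the worktop at about 3 N. Origin: middle of its underside, z up. The tray's upright walls, 34 mm high, lie at x = -53 and +54 mm, y = -79 and +79 mm. It starts in front and to the right of the bay, y axis pointing roughly away from the robot, hinge side (+x) to the robot's right.
- egg_box_lid (a joint): Lid angle in rad: 0 shut, 1.6 wide open (stop). Lid: 105 mm deep from the hinge, 155 mm long, 36 mm thick, 15 g, slow damped hinge, no spring or catch. Above 1.25 rad it leans open against its stop; below that it sinks slowly (under 0.15 rad/s), so push it over and press it down. Open, it stands 141 mm high and its outside reaches 36 mm past the hinge (box x = +90 mm).
- lid_hinge (a point): Middle of the lid's hinge line, on the box at x = +53 mm, y = 0, 36 mm above its underside; the hinge runs along the box's long (y) side.
- lid_edge (a point): Middle of the lid's free edge, 105 mm from the hinge line: 36 mm above the worktop at box x = -52 mm when shut, 141 mm above it when wide open. The lid's outside is 36 mm from the plane through this edge and the hinge.
- organiser: Fixed wooden organiser, 366 mm wide, 117 mm deep, 100 mm high, two open-fronted bays without floor, low steel rail on top. Origin: on the worktop, middle of the mouth of the empty right-hand bay; x points into the bay, y to its left, z up. Bay: 124 mm wide (y = -62 to +62 mm), 105 mm deep, 86 mm clear height; walls and top board 14 mm thick (top board 86 to 100 mm above the worktop).
- bay_back (a point): Foot of the right-hand bay's upright back board, in the bay's middle line, 105 mm inside the mouth. An egg box pushed home against it has its middle 26 mm inside the mouth and still sticks out 53 mm in front.
- tin_left: Food tin, 58 mm diameter, 72 mm high, in the left bay of the organiser, the left one of two; leave alone. Origin: middle of its underside.
- tin_right: Food tin, 58 mm diameter, 72 mm high, in the left bay, the right one of two; leave alone. Origin: middle of its underside.
- jar_spice: Spice jar, 45 mm diameter, 106 mm high, on top of the organiser at the left; leave alone. Origin: middle of its underside.
- jar_spice_b: Spice jar, 45 mm diameter, 106 mm high, on top of the organiser, second from the left; leave alone. Origin: middle of its underside.
- jar_honey: Honey jar, 61 mm diameter, 90 mm high, on top of the organiser above the right bay; leave alone. Origin: middle of its underside.
- timer: Clockwork egg timer, 66 mm diameter, 56 mm high, on top of the organiser above the right bay at its right end; leave alone. Origin: middle of its underside.
- mill: Wooden pepper mill, 58 mm diameter, 165 mm high, on the worktop at the right, behind the egg box; leave alone. Origin: middle of its underside.
- salt: Salt shaker, 44 mm diameter, 90 mm high, on the worktop to the left of the bay's approach; leave alone. Origin: middle of its underside.
- mug: Mug, 80 mm diameter, 120 mm over the handle, 101 mm high, on the worktop at the left near the front; leave alone. Origin: middle of its underside.

How it is judged:
On the way:
1. the egg box's lid is shut while the box still stands outside the bay (value of joint egg_box_lid below 0.08 rad and x of egg_box in the frame of organiser below -0.06 m), for 0.2 s.
At the end, for the whole second after the job is handed in: The egg box stands at rest on the worktop in the right-hand bay, its leading end within 10 mm of the back board, its middle within 15 mm of the bay's middle line and its long axis within 0.15 rad of the bay's; the lid is shut (under 0.08 rad) and every bystander is within 25 mm of where it stood (x of egg_box in the frame of organiser above 0.016 m and y of egg_box in the frame of organiser between -0.015 and 0.015 m and angle between the y axis of egg_box and the x axis of organiser, either way round below 0.15 rad and value of joint egg_box_lid below 0.08 rad and height (world z) of egg_box below 0.006 m and linear speed of egg_box below 0.01 m/s and distance of each of tin_left, tin_right, jar_spice, jar_spice_b, jar_honey, timer, mill, salt, mug from where it was at the start of the episode below 0.025 m); the robot touches nothing.
It fails at once if the egg box is lifted off the worktop (height (world z) of egg_box above 0.012 m).
It fails at once if the egg box is tipped (angle between egg_box's own z axis and vertical above 0.2 rad).
It fails at once if the fingers press the egg box with more than 30 N (contact force between the fingers and egg_box above 30 N).
It fails at once if a bystander is pushed about or knocked over (distance of any of tin_left, tin_right, jar_spice, jar_spice_b, jar_honey, timer, mill, salt, mug from where it was at the start of the episode above 0.04 m).
It also fails if it takes over 67 s, if anything falls off the work surface, if the arm or the gripper's body presses on something with over 40 N, if the wrist force passes 120 N, or if a joint passes its speed limit or range.

## Working session

There is one attempt and no reset: what is moved stays moved. The work goes in short steps, Python scripts to look and compute and a tool call to move; the robot and the scene stay as the last step left them, time stands still between calls to the robot, and variables do not carry over. Pictures are saved under pics/ and viewed, at most 10 in all, crops included, and the job is handed in when it is done.

Besides the shell and the picture viewer there is one more tool, called after "Call:" as name(argument=value, ...) on one line, values as JSON. arm_command: Moves the arm, as the interface text tells. Its arguments: {"type":"object","properties":{"commands":{"type":"array"},"claw":{"type":"number"},"squeeze":{"type":"number"}},"required":["commands"]}

```bash
mkdir -p pics
cat > h.py <<'E'
import numpy as np, cv2
from scipy.spatial.transform import Rotation as R
from workcell import manip, cams, job_done, spot_in
def save(cam,name):
    im=cams.capture(cam); cv2.imwrite(f'pics/{name}.png',im[:,:,::-1]); return im
def proj(cam,P):
    c=cams.camera_params(cam); p=np.c_[np.atleast_2d(P),np.ones(len(np.atleast_2d(P)))]@np.array(c['extrinsics']).T
    q=np.c_[p[:,0],-p[:,1],-p[:,2]]@np.array(c['mtx']).T
    return q[:,:2]/q[:,2:]
def unproj(cam,uv,z):
    c=cams.camera_params(cam); E=np.array(c['extrinsics']); uv=np.atleast_2d(uv)
    d=np.c_[uv,np.ones(len(uv))]@np.linalg.inv(c['mtx']).T; d[:,1:]*=-1
    d=d@E[:3,:3]; o=-E[:3,:3].T@E[:3,3]
    return o+d*((z-o[2])/d[:,2])[:,None]
E
python3 - <<'E'
from h import *
np.set_printoptions(precision=3,suppress=True)
s=manip.sense(); print(s['time_s'],s['eef_pos'],R.from_rotvec(s['orientation']).as_matrix(),manip.pinch_z,s['gripper_width'],s['ft_force'])
save('top','top0'); 
for t in ['egg_box','egg_box_lid','lid_hinge','lid_edge','organiser','bay_back','mill','salt','mug','timer','jar_honey']:
    print('top',t,[(np.round(r['centre'],3),round(r['p'],2)) for r in spot_in('top',t)][:3])
save('scene','scene0')
for t in ['egg_box','egg_box_lid','lid_hinge','lid_edge','organiser','bay_back']:
    print('scene',t,[(np.round(r['centre'],3),round(r['p'],2)) for r in spot_in('scene',t)][:3])
print(manip.sense()['time_s'])
print(cams.camera_params('top'))
E
```

```text
0.0 [ 0.275 -0.561  0.222] [[ 0.898  0.44  -0.001]
 [ 0.44  -0.898  0.001]
 [-0.    -0.001 -1.   ]] -0.0187 0.08708136380023808 [ 0.348  0.975 -0.158]
top egg_box [(array([ 0.524, -0.21 ,  0.047]), 0.64)]
top egg_box_lid [(array([ 0.537, -0.245,  0.134]), 0.69)]
top lid_hinge [(array([ 0.528, -0.21 ,  0.041]), 0.81)]
top lid_edge [(array([ 0.536, -0.241,  0.132]), 0.75)]
top organiser [(array([0.683, 0.092, 0.096]), 0.94), (array([0.698, 0.046, 0.188]), 0.15)]
top bay_back [(array([0.676, 0.092, 0.103]), 0.95)]
top mill [(array([ 0.687, -0.24 ,  0.12 ]), 0.92), (array([ 0.538, -0.245,  0.134]), 0.24)]
top salt [(array([0.47 , 0.158, 0.08 ]), 0.76)]
top mug [(array([0.412, 0.25 , 0.042]), 0.79)]
top timer [(array([ 0.69 , -0.021,  0.151]), 0.75)]
top jar_honey [(array([0.696, 0.048, 0.186]), 0.72)]
scene egg_box [(array([ 0.531, -0.231,  0.05 ]), 0.79)]
scene egg_box_lid [(array([ 0.552, -0.253,  0.083]), 0.61)]
scene lid_hinge [(array([ 0.545, -0.253,  0.078]), 0.7), (array([ 0.535, -0.234,  0.048]), 0.65)]
scene lid_edge [(array([ 0.545, -0.257,  0.078]), 0.83)]
scene organiser [(array([0.686, 0.139, 0.092]), 0.75), (array([ 0.683, -0.236,  0.076]), 0.35)]
scene bay_back [(array([0.686, 0.136, 0.095]), 0.57)]
0.95
{'mtx': array([[419.665,   0.   , 287.141],
       [  0.   , 419.665, 215.653],
       [  0.   ,   0.   ,   1.   ]]), 'extrinsics': array([[-0.029, -1.   , -0.013,  0.016],
       [ 0.983, -0.031,  0.181, -0.597],
       [-0.181, -0.008,  0.983, -0.906],
       [ 0.   ,  0.   ,  0.   ,  1.   ]])}
```

View pics/top0.png

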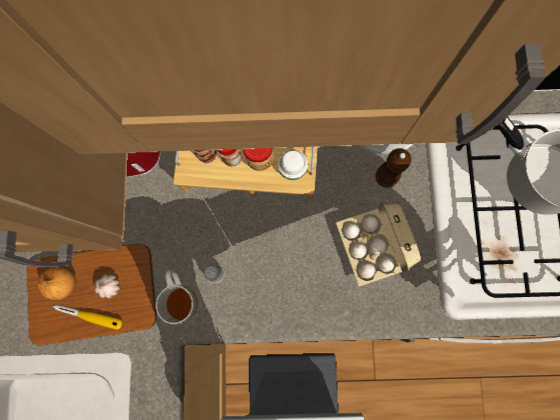

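View pics/scene0.png

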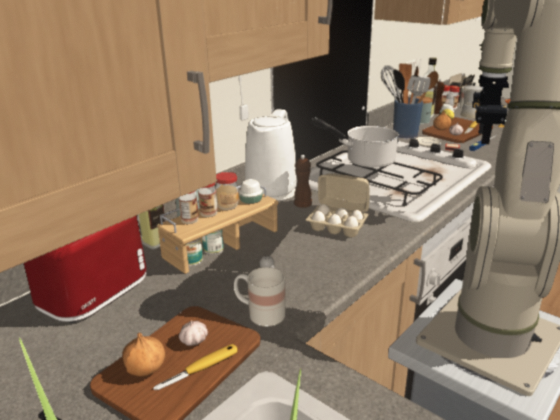

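The top view shows the box at about (380,245) px, its lid open to the right, and the organiser with its front edge at about (175,185)-(313,193). The mill is at (392,170) and the salt at (212,273). I'll enlarge this area to get the corners.

Run:
```python
import cv2
im=cv2.imread('pics/top0.png')
a=cv2.resize(im[135:210,165:325],None,fx=5,fy=5,interpolation=cv2.INTER_CUBIC)
b=cv2.resize(im[195:295,325:435],None,fx=5,fy=5,interpolation=cv2.INTER_CUBIC)
cv2.imwrite('pics/ca.png',a);cv2.imwrite('pics/cb.png',b)
```

```text
(no output)
```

View pics/ca.png

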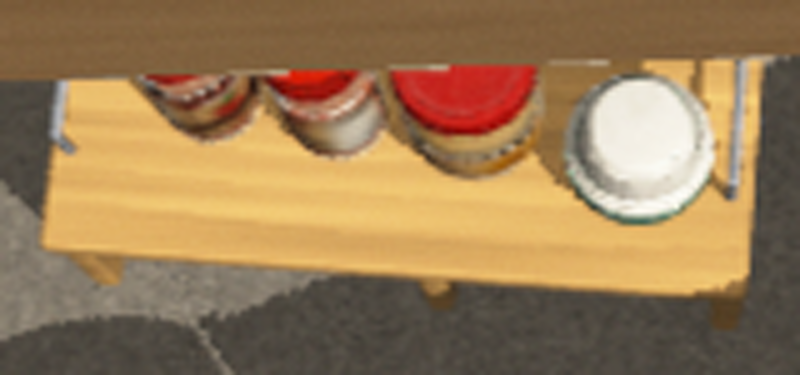

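View pics/cb.png

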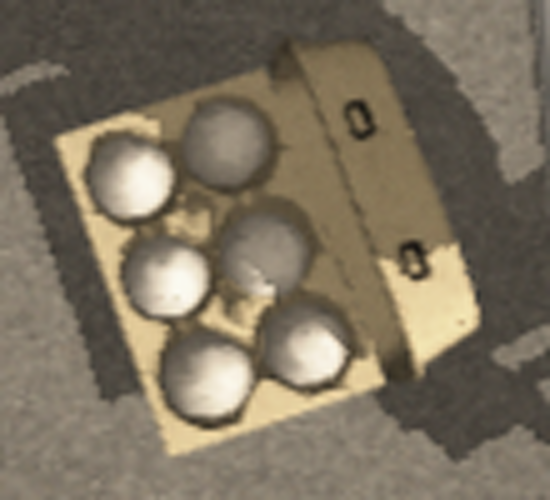

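Run:
```python
from h import *
np.set_printoptions(precision=4,suppress=True)
o=unproj('top',[[173.4,184.6],[313.6,194.4]],0.1); print(o, np.linalg.norm(o[0]-o[1]))
u=(o[0]-o[1])[:2]; u/=np.linalg.norm(u)   # organiser +y
fx=np.array([u[1],-u[0]])
org=o[1,:2]+u*(14+62)/1000; print('organiser origin',org,'yaw',np.arctan2(fx[1],fx[0]),'other',o[0,:2]-u*(.366-.076))
b=unproj('top',[[336.4,222.6],[359,285.6],[402,271]],0.034); print(b,np.linalg.norm(b[0]-b[1]),np.linalg.norm(b[2]-b[1]))
v=(b[0]-b[1])[:2]; v/=np.linalg.norm(v); bx=np.array([v[1],-v[0]])
c=(b[0]+b[1])[:2]/2+bx*.053; print('box centre',c,'y axis dir',v,np.arctan2(v[1],v[0]))
l=unproj('top',[[325+385/5,195+375/5],[325+285/5,195+45/5]],0.141); print('lid edge',l)
d=c-org; print('box in organiser', d@fx,d@u)
rt=lambda x,y,z:[*(c+x*bx+y*v),z]
print(proj('top',[rt(-.053,.079,.034),rt(-.053,-.079,.034),rt(.054,-.079,.034),rt(.09,-.0775,.13),rt(.09,.0775,.13),rt(.053,.0775,.141),rt(.053,-.0775,.141)]))
```

```text
[[ 0.6662  0.2481  0.1   ]
 [ 0.634  -0.0616  0.1   ]] 0.3113298170155645
organiser origin [0.6419 0.014 ] yaw -0.10351905232014544 other [ 0.6363 -0.0404]
[[ 0.5805 -0.1157  0.034 ]
 [ 0.4345 -0.1596  0.034 ]
 [ 0.4644 -0.2592  0.034 ]] 0.15251277732221546 0.10396611290847918
box centre [ 0.5227 -0.1884] y axis dir [0.9577 0.2877] 0.29178339581787044
lid edge [[ 0.4617 -0.2316  0.141 ]
 [ 0.5994 -0.2008  0.141 ]]
box in organiser -0.09759974031421204 -0.21368937532684315
[[336.0048 221.4983]
 [359.4182 286.7659]
 [403.6888 271.7331]
 [431.9772 263.1457]
 [404.5049 193.4869]
 [389.3025 197.744 ]
 [416.6902 268.5617]]
```

Run:
```python
import cv2
im=cv2.imread('pics/scene0.png')
cv2.imwrite('pics/cc.png',cv2.resize(im[160:275,150:290],None,fx=5,fy=5,interpolation=cv2.INTER_CUBIC))
```

```text
(no output)
```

View pics/cc.png

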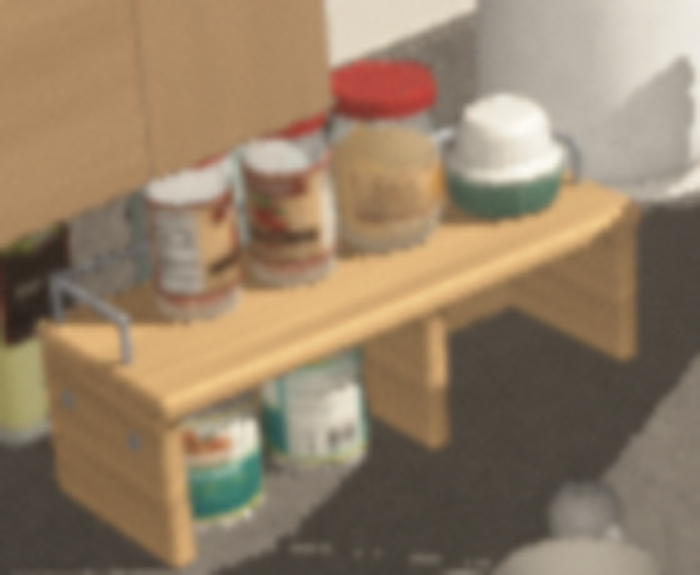

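Run:
```python
from h import *
np.set_printoptions(precision=4,suppress=True)
f=lambda p:np.array(p)/5+np.array([150,160])
def rep(n,cam,px,z):
    P=unproj(cam,px,z); print(n,P.tolist(),np.linalg.norm(np.diff(P,axis=0),axis=1))
rep('top edge','scene',f([[168,418],[637,210]]),.1)
rep('feet','scene',f([[175,562],[190,567],[430,442],[447,447],[620,356],[635,360]]),0)
g=lambda p:np.array(p)/5+np.array([165,135])
rep('feet top','top',g([[100,278],[120,283],[425,305],[452,308],[712,326],[738,328]]),0)
print(manip.sense()['time_s'])
```

```text
top edge [[0.656038606016719, 0.2539494772258363, 0.09999999999999998], [0.632662469005315, -0.05803924393359039, 0.09999999999999998]] [0.3129]
feet [[0.6832801061094632, 0.2394770740948421, 0.0], [0.6739141087144667, 0.23766633630991219, 0.0], [0.6675858043169343, 0.07522461279037296, 0.0], [0.6567031954935856, 0.07315743200678726, 0.0], [0.6515013943640309, -0.061907577231976596, 0.0], [0.6416975603661131, -0.06376186827788977, 0.0]] [0.0095 0.1626 0.0111 0.1352 0.01  ]
feet top [[0.6771779714121842, 0.24778583860524125, -1.1102230246251565e-16], [0.6743362812258129, 0.23789598162017106, 0.0], [0.6584927144993413, 0.08812902246044621, 0.0], [0.6565684159416503, 0.07493542362276684, 1.1102230246251565e-16], [0.6435484424118911, -0.051725197198761744, 0.0], [0.6421514541332802, -0.06434185667573317, 0.0]] [0.0103 0.1506 0.0133 0.1273 0.0127]
0.95
```

Call:
arm_command(commands=[{"linear": [3.4,-1.1,0],"twist": -0.14},{"linear": [6.8,-2.1,0],"twist": -0.28},{"linear": [10.2,-3.2,0],"twist": -0.42},{"linear": [13.6,-4.2,0],"twist": -0.56},{"linear": [17,-5.3,0],"twist": -0.7}], claw=-0.38)

```text
time_s: 1.45
eef_pos: [0.4053, -0.4378, 0.2227]
orientation: [2.626, 1.723, -0.0]
ft_force: [0.6, 0.2, 0.4]
gripper_width: 0.0617
grasp_force: 0.0
```

```bash
cat >> h.py <<'E'
np.set_printoptions(precision=4,suppress=True)
def to(pos,yang,show=True):
    """shift in cm in tool axes and twist to bring TCP to pos with tool y at world angle yang"""
    s=manip.sense(); M=R.from_rotvec(s['orientation']).as_matrix()
    a=np.arctan2(M[1,1],M[0,1]); d=M.T@(np.array(pos)-s['eef_pos'])*100
    tw=-((yang-a+np.pi)%(2*np.pi)-np.pi)
    print('t',s['time_s'],'tcp',np.array(s['eef_pos']),'yang',round(a,3),'F',np.array(s['ft_force']),'w',round(s['gripper_width'],4),'tilt',np.round(M[:,2],3)[:2],'-> lin',d,'tw',round(tw,3))
E
python3 -c "
from h import *
to([.535,-.315,.11],.292)"
```

```text
t 1.45 tcp [ 0.4053 -0.4378  0.2227] yang -0.409 F [0.595  0.2089 0.4355] w 0.0617 tilt [ 0. -0.] -> lin [16.4282  7.0032 11.27  ] tw -0.701
```

Call:
arm_command(commands=[{"linear": [3.3,1.4,2],"twist": -0.14},{"linear": [6.6,2.8,4.5],"twist": -0.28},{"linear": [9.8,4.2,6.7],"twist": -0.42},{"linear": [13.1,5.6,9],"twist": -0.56},{"linear": [16.4,7,11.2],"twist": -0.7}])

```text
time_s: 1.95
eef_pos: [0.5355, -0.316, 0.1098]
orientation: [1.876, 2.519, -0.0]
ft_force: [0.2, -1.0, -0.9]
gripper_width: 0.0602
grasp_force: 0.0
```

```bash
python3 -c "
from h import *
to([.535,-.315,.11],.292)
save('wrist','w1')
for t in ['egg_box_lid','lid_edge','mill']: print(t,[(np.round(r['centre'],3),round(r['p'],2)) for r in spot_in('wrist',t)][:2])
"
```

```text
t 1.95 tcp [ 0.5355 -0.316   0.1098] yang 0.291 F [ 0.1676 -0.9742 -0.8632] w 0.0602 tilt [ 0. -0.] -> lin [ 0.1085 -0.0206 -0.0207] tw -0.001
egg_box_lid [(array([ 0.542, -0.249,  0.14 ]), 0.92)]
lid_edge [(array([ 0.538, -0.245,  0.135]), 0.67)]
mill [(array([ 0.678, -0.248,  0.056]), 0.95)]
```

View pics/w1.png

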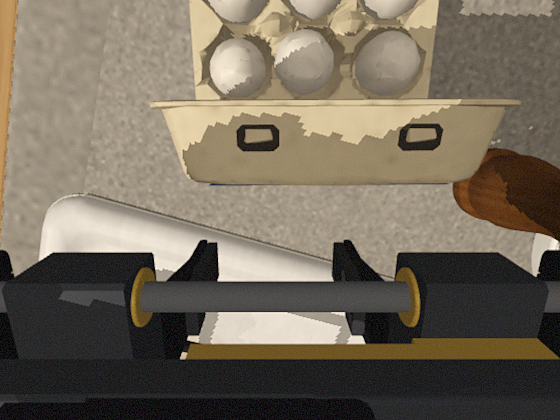

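The wrist view shows the lid parallel to the fingers: free edge at row ~103, columns 155-515. The mill is clear, at the right (500,190). Next I tip the lid over.

Call:
arm_command(commands=[{"linear": [2.2,0,0],"twist": 0},{"linear": [3.7,0,0],"twist": 0},{"linear": [5.2,0,0],"twist": 0},{"linear": [6.7,0,0],"twist": 0},{"linear": [8.2,0,0],"twist": 0}])

```text
time_s: 2.65
eef_pos: [0.5111, -0.2377, 0.111]
orientation: [1.884, 2.513, -0.001]
ft_force: [0.9, -1.2, -0.5]
gripper_width: 0.0602
grasp_force: 0.5
```

Call:
arm_command(commands=[{"linear": [1.4,0,0],"twist": 0},{"linear": [2.8,0,0],"twist": 0},{"linear": [4.2,0,0],"twist": 0},{"linear": [5.6,0,0],"twist": 0},{"linear": [7.0,0,0],"twist": 0}])

```text
time_s: 3.15
eef_pos: [0.4915, -0.1698, 0.1104]
orientation: [-1.883, -2.514, -0.0]
ft_force: [-0.4, -0.5, 1.0]
gripper_width: 0.0605
grasp_force: 0.0
```

Call:
arm_command(commands=[{"linear": [1.0,0,0.5],"twist": 0},{"linear": [1.5,0,1.3],"twist": 0},{"linear": [1.5,0,2.1],"twist": 0},{"linear": [1.5,0,2.7],"twist": 0},{"linear": [1.5,0,3.2],"twist": 0}])

```text
time_s: 3.65
eef_pos: [0.4876, -0.1565, 0.0777]
orientation: [-1.883, -2.514, -0.0]
ft_force: [-1.3, 3.3, 2.9]
gripper_width: 0.0602
grasp_force: 2.3
```

Call:
arm_command(commands=[{"linear": [0,0,0.2],"twist": 0},{"linear": [0,0,0.4],"twist": 0},{"linear": [0,0,0.5],"twist": 0},{"linear": [0,0,0.6],"twist": 0},{"linear": [0,0,0.6],"twist": 0}])

```text
time_s: 4.15
eef_pos: [0.4876, -0.1568, 0.0725]
orientation: [1.884, 2.514, -0.0]
ft_force: [0.1, 3.3, 0.9]
gripper_width: 0.0599
grasp_force: 1.7
```

```bash
python3 -c "
from h import *
to([.535,-.315,.11],.292)
save('top','top1'); im=cv2.imread('pics/top1.png'); cv2.imwrite('pics/top1c.png',cv2.resize(im[150:300,300:440],None,fx=4,fy=4,interpolation=cv2.INTER_CUBIC))
"
```

```text
t 4.15 tcp [ 0.4876 -0.1568  0.0725] yang 0.285 F [0.0662 3.3031 0.8739] w 0.0599 tilt [ 0. -0.] -> lin [-16.5136   0.098   -3.744 ] tw -0.007
```

View pics/top1c.png

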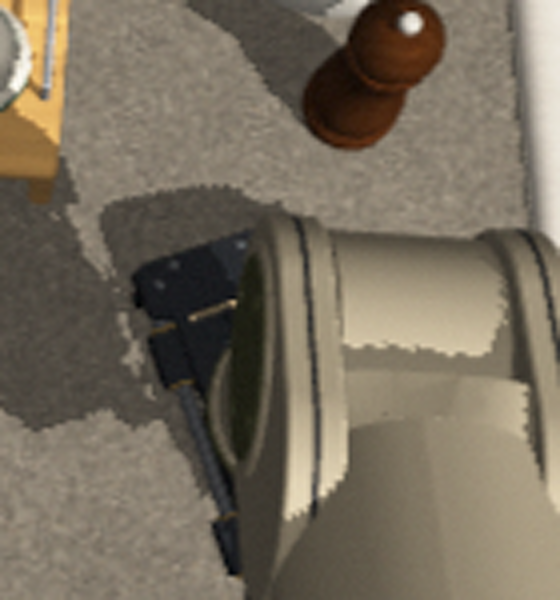

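```bash
python3 -c "
from h import *
a=save('scene','s2')[160:260,280:400]; b=save('wrist','w2')
a=cv2.resize(a,(400,333),interpolation=cv2.INTER_CUBIC); b=cv2.resize(b,(400,300))
b=cv2.copyMakeBorder(b,0,33,0,0,cv2.BORDER_CONSTANT)
cv2.imwrite('pics/sw2.png',np.hstack([a,b])[:,:,::-1])
print(manip.sense()['ft_force'])
"
```

```text
[0.1966 3.2383 0.5591]
```

View pics/sw2.png

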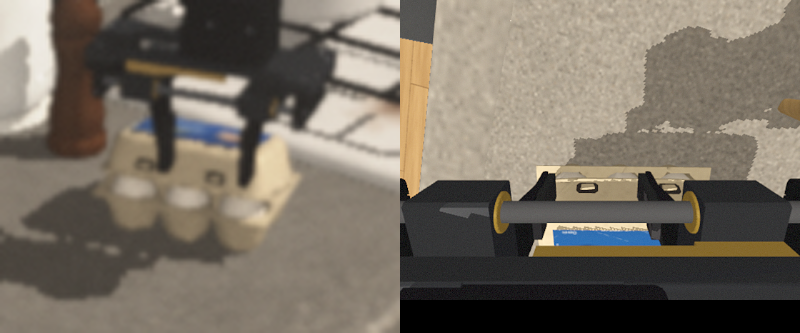

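The left half (scene) shows the fingers on the lid's clip face at about (165,165) and (245,170), with the lid part shut. They slid past its tapered front. I'll raise, go back towards the hinge and press on the flat blue top.

Call:
arm_command(commands=[{"linear": [0,0,-2.5],"twist": 0},{"linear": [0,0,-4.5],"twist": 0},{"linear": [-2.5,0,-4.5],"twist": 0},{"linear": [-4,0,-4.5],"twist": 0},{"linear": [-4,0,-3],"twist": 0}])

```text
time_s: 4.8
eef_pos: [0.4998, -0.1984, 0.1033]
orientation: [1.887, 2.508, -0.0]
ft_force: [-0.7, -0.2, -0.7]
gripper_width: 0.06
grasp_force: 0.0
```

Call:
arm_command(commands=[{"linear": [0,0,1],"twist": 0},{"linear": [0,0,1.8],"twist": 0},{"linear": [0,0,2.4],"twist": 0},{"linear": [0,0,2.8],"twist": 0},{"linear": [0,0,3],"twist": 0}])

```text
time_s: 5.3
eef_pos: [0.4989, -0.1947, 0.0722]
orientation: [-1.883, -2.515, 0.0]
ft_force: [-0.5, -0.7, -0.3]
gripper_width: 0.0603
grasp_force: 0.0
```

```bash
python3 -c "
from h import *
to([.535,-.315,.11],.292)
"
```

```text
t 5.3 tcp [ 0.4989 -0.1947  0.0722] yang 0.286 F [-0.4985 -0.6637 -0.2778] w 0.0603 tilt [-0.  0.] -> lin [-12.5621   0.0766  -3.787 ] tw -0.006
```

Call:
arm_command(commands=[{"linear": [0,0,0.1],"twist": 0},{"linear": [0,0,0.2],"twist": 0},{"linear": [0,0,0.2],"twist": 0},{"linear": [0,0,0.3],"twist": 0},{"linear": [0,0,0.3],"twist": 0}])

```text
time_s: 5.8
eef_pos: [0.4993, -0.1946, 0.0712]
orientation: [1.882, 2.514, -0.0]
ft_force: [-7.0, 3.8, 16.3]
gripper_width: 0.06
grasp_force: 8.0
```

Call:
arm_command(commands=[{"linear": [0,0,-2],"twist": 0},{"linear": [0,0,-5],"twist": 0},{"linear": [-4,0,-6],"twist": 0},{"linear": [-8,0,-6],"twist": 0},{"linear": [-10,0,-6],"twist": 0}])

```text
time_s: 6.3
eef_pos: [0.5273, -0.2951, 0.1304]
orientation: [1.886, 2.509, -0.002]
ft_force: [-0.3, 0.6, 0.5]
gripper_width: 0.0598
grasp_force: 0.0
```

```bash
python3 -c "
from h import *
to([.535,-.315,.11],.292)
c=cams.camera_params('wrist'); print({k:np.array(v) for k,v in c.items()})
b=save('wrist','w3'); a=save('top','t3')[195:300,320:440]
a=cv2.resize(a,(384,336),interpolation=cv2.INTER_CUBIC); b=cv2.resize(b,(416,312)); b=cv2.copyMakeBorder(b,0,24,0,0,cv2.BORDER_CONSTANT)
cv2.imwrite('pics/sw3.png',np.hstack([a,b])[:,:,::-1])
for t in ['egg_box','egg_box_lid','lid_edge','lid_hinge']: print(t,[(np.round(r['centre'],3),round(r['p'],2)) for r in spot_in('wrist',t)][:2])
"
```

```text
t 6.3 tcp [ 0.5273 -0.2951  0.1304] yang 0.282 F [-0.3027  0.567   0.5162] w 0.0598 tilt [ 0.001 -0.002] -> lin [-2.1193  0.1874  2.0451] tw -0.01
{'mtx': array([[336.8273,   0.    , 274.9724],
       [  0.    , 336.8273, 204.8927],
       [  0.    ,   0.    ,   1.    ]]), 'mount': array([[ 0.0014,  0.9597,  0.281 ,  0.0777],
       [ 1.    , -0.0014, -0.0001, -0.0004],
       [ 0.0003,  0.281 , -0.9597, -0.1619],
       [ 0.    ,  0.    ,  0.    ,  1.    ]])}
egg_box [(array([ 0.52 , -0.198,  0.073]), 0.57)]
egg_box_lid [(array([ 0.524, -0.196,  0.077]), 0.63)]
lid_edge [(array([ 0.521, -0.196,  0.072]), 0.59)]
lid_hinge [(array([ 0.523, -0.198,  0.077]), 0.65)]
```

View pics/sw3.png

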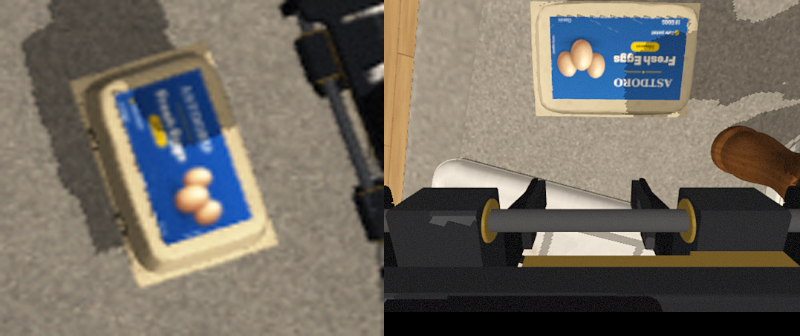

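The lid is shut: the blue label lies flat, at (165,150) in the left half (top) and (620,60) in the right half (wrist). From here I track the label by colour.

```bash
cat >> h.py <<'E'
ORG=np.array([.650,.012]); YAW=-.104; FX=np.array([np.cos(YAW),np.sin(YAW)]); FY=np.array([-FX[1],FX[0]])
def wunproj(uv,z,s):
    c=cams.camera_params('wrist'); M=np.array(c['mount']); W=np.eye(4); W[:3,:3]=R.from_rotvec(s['orientation']).as_matrix(); W[:3,3]=s['eef_pos']
    T=W@M; d=np.c_[uv,np.ones(len(uv))]@np.linalg.inv(c['mtx']).T; d[:,1:]*=-1; d=d@T[:3,:3].T; o=T[:3,3]
    return o+d*((z-o[2])/d[:,2])[:,None]
def label(cam,z=.072):
    s=manip.sense(); im=cams.capture(cam); h=cv2.cvtColor(im,cv2.COLOR_RGB2HSV)
    m=cv2.inRange(h,(100,120,30),(125,255,255)); m=cv2.morphologyEx(m,cv2.MORPH_CLOSE,np.ones((9,9)))
    k=max(cv2.findContours(m,0,1)[0],key=cv2.contourArea).reshape(-1,2).astype(float)
    P=(unproj(cam,k,z) if cam!='wrist' else wunproj(k,z,s))[:,:2]
    (c,wh,a)=cv2.minAreaRect((P*1000).astype(np.float32)); c=np.array(c)/1000
    B=cv2.boxPoints((c*1000,wh,a)); e=max([B[1]-B[0],B[2]-B[1]],key=np.linalg.norm); e=e*np.sign(e[0])
    ang=np.arctan2(e[1],e[0]); d=c-ORG
    print(cam,'label c',c,'size',np.array(wh),'ang',round(ang,3),'| organiser x,y',d@FX,d@FY,'relang',round(ang-YAW,3))
    return c,ang
E
python3 -c "
from h import *
label('top'); label('wrist')
b=unproj('top',np.array([[140,287],[277,243],[72,83],[213,48]])/3.2+[320,195],.034)[:,:2]
print(b, b.mean(0), [np.arctan2(*(q)[::-1]) for q in (b[2]-b[0],b[3]-b[1])])
"
```

```text
top label c [ 0.5254 -0.1981] size [108.5679  61.586 ] ang 0.262 | organiser x,y -0.1021205983212705 -0.22192772355554863 relang 0.366
wrist label c [ 0.5241 -0.1995] size [109.5055  63.4239] ang 0.273 | organiser x,y -0.10330861136381343 -0.22344798613053463 relang 0.377
[[ 0.4362 -0.1705]
 [ 0.4642 -0.2695]
 [ 0.584  -0.1301]
 [ 0.6067 -0.2343]] [ 0.5228 -0.2011] [np.float64(0.26643901561620953), np.float64(0.2425119558510268)]
```

```bash
python3 -c "
from h import *
print(unproj('top',[[430,116],[440,300],[436,220]],.02))
to([.520,-.279,.025],.268)
"
```

```text
[[ 0.8423 -0.3614  0.02  ]
 [ 0.397  -0.3439  0.02  ]
 [ 0.5818 -0.352   0.02  ]]
t 6.7 tcp [ 0.5272 -0.2898  0.1298] yang 0.287 F [-0.5674  0.6998 -0.9275] w 0.0598 tilt [0. 0.] -> lin [ 1.2384 -0.3893 10.4794] tw 0.019
```

Call:
arm_command(commands=[{"linear": [0.6,-0.2,2],"twist": 0.02},{"linear": [0.8,-0.4,5],"twist": 0.02},{"linear": [0.8,-0.4,8],"twist": 0.02},{"linear": [0.8,-0.4,10],"twist": 0.02},{"linear": [1.2,-0.4,10.5],"twist": 0.02}])

```text
time_s: 7.2
eef_pos: [0.5184, -0.2796, 0.0224]
orientation: [-1.906, -2.493, 0.001]
ft_force: [-0.5, 0.1, -0.6]
gripper_width: 0.0598
grasp_force: 0.0
```

Run:
```python
from h import *
to([.520,-.279,.025],.268)
# tool path rigid with box: start box pose -> goal organiser (-.14,0,0)
c0=np.array([.524,-.1995]);a0=.268
def tool(c,a,tx=.0635,ty=-.025):
    return c+tx*np.array([np.sin(a),-np.cos(a)])+ty*np.array([np.cos(a),np.sin(a)])
g=ORG-.14*FX
for f in np.linspace(0,1,6):
    c=c0+f*(g-c0); a=a0+f*(YAW-a0); print(f,c,a,tool(c,a))
s=manip.sense();M=R.from_rotvec(s['orientation']).as_matrix()
for f in np.linspace(0,1,21):
    c=c0+f*(g-c0); a=a0+f*(YAW-a0); p=tool(c,a)
    print(round(f,2), (M.T@(np.r_[p,.025]-s['eef_pos'])*100).round(1), round(np.arctan2(M[1,1],M[0,1])-a,3))
```

```text
t 7.2 tcp [ 0.5184 -0.2796  0.0224] yang 0.265 F [-0.5356  0.1142 -0.5525] w 0.0598 tilt [-0.003  0.002] -> lin [ 0.0204  0.1691 -0.2569] tw -0.003
0.0 [ 0.524  -0.1995] 0.268 [ 0.5167 -0.2674]
0.2 [ 0.5214 -0.1543] 0.1936 [ 0.509  -0.2214]
0.4 [ 0.5187 -0.1091] 0.1192 [ 0.5014 -0.1751]
0.6000000000000001 [ 0.5161 -0.0639] 0.04479999999999998 [ 0.4939 -0.1284]
0.8 [ 0.5134 -0.0187] -0.029600000000000015 [ 0.4865 -0.0814]
1.0 [0.5108 0.0265] -0.10399999999999998 [ 0.4793 -0.034 ]
0.0 [ 1.2  0.2 -0.3] -0.003
0.05 [ 2.4  0.3 -0.3] 0.016
0.1 [ 3.5  0.4 -0.2] 0.035
0.15 [ 4.7  0.5 -0.2] 0.053
0.2 [ 5.9  0.6 -0.2] 0.072
0.25 [ 7.   0.7 -0.2] 0.09
0.3 [ 8.2  0.9 -0.2] 0.109
0.35 [ 9.4  1.  -0.2] 0.128
0.4 [10.5  1.1 -0.2] 0.146
0.45 [11.7  1.2 -0.2] 0.165
0.5 [12.9  1.3 -0.2] 0.183
0.55 [14.1  1.5 -0.2] 0.202
0.6 [15.2  1.6 -0.2] 0.221
0.65 [16.4  1.7 -0.2] 0.239
0.7 [17.6  1.9 -0.2] 0.258
0.75 [18.8  2.  -0.2] 0.276
0.8 [20.   2.1 -0.2] 0.295
0.85 [21.2  2.3 -0.2] 0.314
0.9 [22.3  2.4 -0.2] 0.332
0.95 [23.5  2.5 -0.2] 0.351
1.0 [24.7  2.7 -0.2] 0.369
```

Call:
arm_command(commands=[{"linear": [0.7,0.1,0],"twist": 0},{"linear": [1.4,0.2,0],"twist": 0.0},{"linear": [2.1,0.3,0],"twist": 0.01},{"linear": [2.8,0.3,0],"twist": 0.02},{"linear": [3.5,0.4,0],"twist": 0.035}])

```text
time_s: 7.7
eef_pos: [0.5151, -0.2466, 0.0258]
orientation: [1.952, 2.458, -0.001]
ft_force: [0.5, -5.5, 4.5]
gripper_width: 0.06
grasp_force: 2.9
```

Call:
arm_command(commands=[{"linear": [0.9,0.1,0],"twist": 0.015},{"linear": [1.9,0.1,0],"twist": 0.03},{"linear": [2.8,0.2,0],"twist": 0.044},{"linear": [3.8,0.2,0],"twist": 0.06},{"linear": [4.7,0.3,0],"twist": 0.074}])

```text
time_s: 8.2
eef_pos: [0.5073, -0.2, 0.0258]
orientation: [2.042, 2.383, -0.0]
ft_force: [1.2, -5.6, 4.8]
gripper_width: 0.06
grasp_force: 2.7
```

Call:
arm_command(commands=[{"linear": [0.9,0,0],"twist": 0.015},{"linear": [1.9,0,0],"twist": 0.03},{"linear": [2.8,0,0],"twist": 0.044},{"linear": [3.8,0,0],"twist": 0.06},{"linear": [4.7,0,0],"twist": 0.074}])

```text
time_s: 8.7
eef_pos: [0.5001, -0.1535, 0.0257]
orientation: [2.129, 2.306, 0.0]
ft_force: [0.6, -6.2, 5.0]
gripper_width: 0.0598
grasp_force: 2.9
```

Run:
```python
from h import *
to([.4977,-.1518,.022],.082)
for c in ('wrist','top'):
    try: label(c)
    except Exception as e: print(c,e)
```

```text
t 8.7 tcp [ 0.5001 -0.1535  0.0257] yang 0.08 F [ 0.5517 -6.2233  4.9639] w 0.0598 tilt [ 0.002 -0.002] -> lin [ 0.1898 -0.2271  0.3701] tw -0.002
wrist label c [ 0.5181 -0.0868] size [110.1069  63.7017] ang 0.078 | organiser x,y -0.12092681747978255 -0.11192595172196312 relang 0.182
top label c [ 0.5192 -0.0836] size [108.452   61.8301] ang 0.071 | organiser x,y -0.1201813258059693 -0.10862301143138708 relang 0.175
```

Call:
arm_command(commands=[{"linear": [1.1,-0.1,-0.1],"twist": 0.018},{"linear": [2.3,-0.2,-0.1],"twist": 0.036},{"linear": [3.5,-0.2,-0.1],"twist": 0.054},{"linear": [4.7,-0.3,-0.1],"twist": 0.072},{"linear": [5.8,-0.4,-0.1],"twist": 0.09}])

```text
time_s: 9.3
eef_pos: [0.4905, -0.0954, 0.0257]
orientation: [2.231, 2.211, -0.0]
ft_force: [1.3, -2.9, 0.6]
gripper_width: 0.0598
grasp_force: 1.6
```

Call:
arm_command(commands=[{"linear": [1.1,-0.2,0],"twist": 0.018},{"linear": [2.2,-0.3,0],"twist": 0.036},{"linear": [3.3,-0.5,0],"twist": 0.054},{"linear": [4.4,-0.7,0],"twist": 0.072},{"linear": [5.5,-0.8,0],"twist": 0.09}])

```text
time_s: 9.8
eef_pos: [0.4828, -0.0406, 0.0256]
orientation: [2.329, 2.108, -0.001]
ft_force: [0.3, -3.9, 0.8]
gripper_width: 0.0603
grasp_force: 1.7
```

Run:
```python
from h import *
to([.480,-.0375,.022],-.104)
for c in ('wrist','top'):
    try: label(c)
    except Exception as e: print(c,e)
```

```text
t 9.8 tcp [ 0.4828 -0.0406  0.0256] yang -0.099 F [ 0.2737 -3.8763  0.7881] w 0.0603 tilt [-0.    -0.001] -> lin [ 0.2789 -0.3068  0.3626] tw 0.005
wrist label c [0.5127 0.0217] size [ 63.6024 110.1081] ang -0.102 | organiser x,y -0.1375784907076298 -0.004570096505383932 relang 0.002
top label c [0.5147 0.0391] size [ 41.7569 108.6254] ang -0.029 | organiser x,y -0.13742427470671637 0.012913924238589036 relang 0.075
```

Call:
arm_command(commands=[{"linear": [-1.5,0,0],"twist": 0},{"linear": [-1.5,0,-4],"twist": 0},{"linear": [-1.5,0,-8.5],"twist": 0},{"linear": [-1,-1.5,-11],"twist": 0.14},{"linear": [0,-3,-11],"twist": 0.28}])

```text
time_s: 10.4
eef_pos: [0.455, -0.0379, 0.1391]
orientation: [2.602, 1.755, 0.007]
ft_force: [-0.1, 0.1, -0.1]
gripper_width: 0.0604
grasp_force: 0.0
```

Call:
arm_command(commands=[{"linear": [0,0,0],"twist": 0.15},{"linear": [0,0,0],"twist": 0.3},{"linear": [0,0,0],"twist": 0.44},{"linear": [0,0,0],"twist": 0.58},{"linear": [0,0,0],"twist": 0.72}])

```text
time_s: 10.9
eef_pos: [0.4531, -0.0376, 0.1355]
orientation: [-3.056, -0.728, 0.0]
ft_force: [0.4, 0.6, 0.5]
gripper_width: 0.0601
grasp_force: 0.0
```

Run:
```python
from h import *
to([.410,.032,.13],-.104-np.pi/2)
```

```text
t 10.9 tcp [ 0.4531 -0.0376  0.1355] yang -1.103 F [0.4361 0.5545 0.5097] w 0.0601 tilt [-0.  0.] -> lin [-0.7076 -8.1506  0.5499] tw 0.572
```

Call:
arm_command(commands=[{"linear": [-0.1,-1.7,0],"twist": 0.12},{"linear": [-0.2,-3.4,0],"twist": 0.24},{"linear": [-0.4,-5,0],"twist": 0.36},{"linear": [-0.6,-6.6,0],"twist": 0.48},{"linear": [-0.7,-8.1,0],"twist": 0.57}])

```text
time_s: 11.4
eef_pos: [0.4095, 0.0319, 0.1354]
orientation: [-3.137, 0.159, 0.001]
ft_force: [0.4, -0.7, 1.0]
gripper_width: 0.0603
grasp_force: 0.0
```

Run:
```python
from h import *
to([.410,.032,.13],-.104-np.pi/2)
label('wrist')
try: label('top')
except Exception as e: print(e)
save('wrist','w4'); save('top','t4')
a=cv2.imread('pics/w4.png'); b=cv2.imread('pics/t4.png')[150:320,180:350]
b=cv2.resize(b,(240,240),interpolation=cv2.INTER_CUBIC); b=cv2.copyMakeBorder(b,0,180,0,0,cv2.BORDER_CONSTANT)
cv2.imwrite('pics/w4t.png',np.hstack([a,b]))
```

```text
t 11.4 tcp [0.4095 0.0319 0.1354] yang -1.672 F [ 0.3865 -0.6583  1.0057] w 0.0603 tilt [-0.  0.] -> lin [ 0.0494 -0.0128  0.5441] tw 0.003
wrist label c [0.5022 0.025 ] size [63.3303 87.6177] ang -0.1 | organiser x,y -0.14831223293361562 -0.0023791950682201875 relang 0.004
top label c [0.5259 0.0244] size [61.415  84.2183] ang -0.101 | organiser x,y -0.12468746546674842 -0.0005670661362673378 relang 0.003
```

View pics/w4t.png

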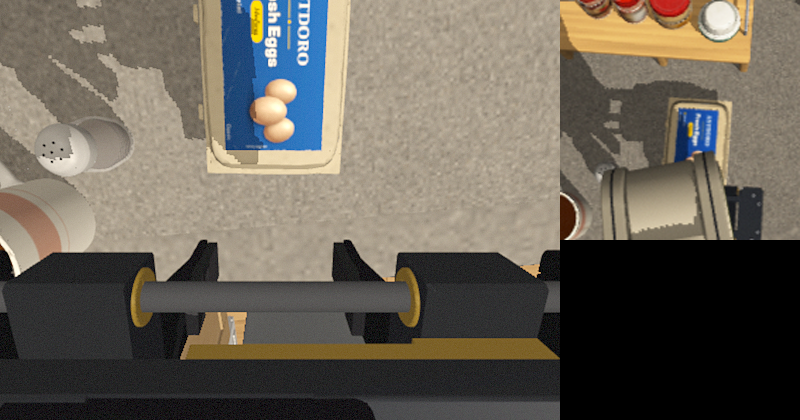

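The wrist view shows the box straight ahead and centred: tray edges at columns 207-340, axis vertical. The mug and salt are well to the left. The wrist camera side of the gripper could meet the honey jar at the end of the push, so I'll check whether the wrist can turn half round.

Run:
```python
from h import *
s=manip.sense(); print(np.array(s['q']))
```

```text
[ 0.3803 -0.0445 -0.5468  2.0732 -0.0256  1.1063 -1.8192]
```

Call:
arm_command(commands=[{"linear": [0,0,0],"twist": -0.14},{"linear": [0,0,0],"twist": -0.28},{"linear": [0,0,0],"twist": -0.42},{"linear": [0,0,0],"twist": -0.56},{"linear": [0,0,0],"twist": -0.7}])

```text
time_s: 12.1
eef_pos: [0.4106, 0.0305, 0.1355]
orientation: [-2.996, -0.944, 0.0]
ft_force: [0.7, 0.3, -0.3]
gripper_width: 0.0602
grasp_force: 0.0
```

Run:
```python
from h import *
s=manip.sense(); print(np.array(s['q']))
```

```text
[ 0.3621 -0.0441 -0.5281  2.0735 -0.025   1.1064 -1.1147]
```

Right direction.

Call:
arm_command(commands=[{"linear": [0,0,0],"twist": -0.14},{"linear": [0,0,0],"twist": -0.28},{"linear": [0,0,0],"twist": -0.42},{"linear": [0,0,0],"twist": -0.56},{"linear": [0,0,0],"twist": -0.7}])

```text
time_s: 12.6
eef_pos: [0.4106, 0.0305, 0.1355]
orientation: [-2.491, -1.914, 0.0]
ft_force: [-0.3, 0.2, -0.8]
gripper_width: 0.0601
grasp_force: 0.0
```

Call:
arm_command(commands=[{"linear": [0,0,0],"twist": -0.14},{"linear": [0,0,0],"twist": -0.28},{"linear": [0,0,0],"twist": -0.42},{"linear": [0,0,0],"twist": -0.56},{"linear": [0,0,0],"twist": -0.7}])

```text
time_s: 13.1
eef_pos: [0.4106, 0.0305, 0.1355]
orientation: [-1.684, -2.652, -0.0]
ft_force: [-0.7, -0.5, -0.7]
gripper_width: 0.06
grasp_force: 0.0
```

Call:
arm_command(commands=[{"linear": [0,0,0],"twist": -0.14},{"linear": [0,0,0],"twist": -0.28},{"linear": [0,0,0],"twist": -0.42},{"linear": [0,0,0],"twist": -0.56},{"linear": [0,0,0],"twist": -0.7}])

```text
time_s: 13.6
eef_pos: [0.4106, 0.0305, 0.1354]
orientation: [-0.672, -3.069, -0.0]
ft_force: [0.3, -0.8, -0.0]
gripper_width: 0.0602
grasp_force: 0.0
```

Run:
```python
from h import *
p=ORG-.241*FX-.001*FY; print(p)
to([*p,.025],-.104+np.pi/2)
```

```text
[0.4102 0.036 ]
t 13.6 tcp [0.4106 0.0305 0.1354] yang 1.14 F [ 0.3024 -0.8192 -0.0325] w 0.0602 tilt [-0.  0.] -> lin [ 0.26    0.4823 11.0449] tw -0.327
```

Call:
arm_command(commands=[{"linear": [0.1,0.2,0],"twist": -0.13},{"linear": [0.2,0.4,1.5],"twist": -0.26},{"linear": [0.3,0.4,4.5],"twist": -0.33},{"linear": [0.3,0.4,8],"twist": -0.33},{"linear": [0.3,0.4,11],"twist": -0.33}])

```text
time_s: 14.1
eef_pos: [0.4093, 0.0354, 0.0241]
orientation: [-0.168, -3.137, 0.0]
ft_force: [1.0, -1.0, -0.7]
gripper_width: 0.0602
grasp_force: 0.0
```

Run:
```python
from h import *
p=ORG-.241*FX-.002*FY; to([*p,.025],-.104+np.pi/2)
for c in ['top','scene']: label(c)
```

```text
t 14.1 tcp [0.4093 0.0354 0.0241] yang 1.464 F [ 0.9897 -0.9865 -0.6511] w 0.0602 tilt [-0. -0.] -> lin [-0.0828 -0.0317 -0.091 ] tw -0.003
top label c [0.5205 0.025 ] size [61.5841 95.1597] ang -0.103 | organiser x,y -0.13017265369470996 -0.0004896064641201582 relang 0.001
scene label c [0.5389 0.0154] size [53.0225 54.844 ] ang -0.124 | organiser x,y -0.1108189573656116 -0.008129642522249816 relang -0.02
```

Call:
arm_command(commands=[{"linear": [-0.8,0,0],"twist": 0},{"linear": [-1.6,0,0],"twist": 0},{"linear": [-2.4,0,0],"twist": 0},{"linear": [-3.3,0,0],"twist": 0},{"linear": [-4.2,0,0],"twist": 0}])

```text
time_s: 14.7
eef_pos: [0.4516, 0.0316, 0.0264]
orientation: [-0.171, -3.137, 0.001]
ft_force: [-5.4, 0.6, 5.5]
gripper_width: 0.0599
grasp_force: 3.0
```

Call:
arm_command(commands=[{"linear": [-0.9,0,0],"twist": 0},{"linear": [-1.8,0,0],"twist": 0},{"linear": [-2.7,0,0],"twist": 0},{"linear": [-3.6,0,0],"twist": 0},{"linear": [-4.5,0,0],"twist": 0}])

```text
time_s: 15.2
eef_pos: [0.4964, 0.0267, 0.0265]
orientation: [-0.171, -3.137, 0.001]
ft_force: [-5.5, 1.0, 5.3]
gripper_width: 0.0598
grasp_force: 3.0
```

Run:
```python
from h import *
p=ORG-.062*FX-.002*FY; to([*p,.025],-.104+np.pi/2)
for c in ['top','scene']: label(c)
```

```text
t 15.2 tcp [0.4964 0.0267 0.0265] yang 1.462 F [-5.4873  1.0057  5.2947] w 0.0598 tilt [-0. -0.] -> lin [-9.2352 -0.0277  0.1446] tw -0.005
top label c [0.6224 0.0135] size [61.5915 35.8118] ang 1.464 | organiser x,y -0.02760946130992629 -0.0014096989150869231 relang 1.568
scene label c [0.6366 0.0214] size [0. 0.] ang 0.0 | organiser x,y -0.014271690469770707 0.007948290640531201 relang 0.104
```

Call:
arm_command(commands=[{"linear": [-0.8,0,0],"twist": 0},{"linear": [-1.6,0,0],"twist": 0},{"linear": [-2.4,0,0],"twist": 0},{"linear": [-3.2,0,0],"twist": 0},{"linear": [-4,0,0],"twist": 0}])

```text
time_s: 15.8
eef_pos: [0.5352, 0.0225, 0.0259]
orientation: [-0.17, -3.136, 0.001]
ft_force: [-5.6, 1.5, 4.7]
gripper_width: 0.0604
grasp_force: 3.0
```

Call:
arm_command(commands=[{"linear": [-0.7,0,0],"twist": 0},{"linear": [-1.4,0,0],"twist": 0},{"linear": [-2.1,0,0],"twist": 0},{"linear": [-2.8,0,0],"twist": 0},{"linear": [-3.4,0,0],"twist": 0}])

```text
time_s: 16.3
eef_pos: [0.5691, 0.0189, 0.0259]
orientation: [-0.17, -3.136, 0.0]
ft_force: [-5.8, 0.4, 5.4]
gripper_width: 0.0598
grasp_force: 2.9
```

Run:
```python
from h import *
p=ORG-.062*FX-.002*FY; to([*p,.025],-.104+np.pi/2)
```

```text
t 16.3 tcp [0.5691 0.0189 0.0259] yang 1.462 F [-5.7779  0.4136  5.4446] w 0.0598 tilt [-0.001 -0.   ] -> lin [-1.9149 -0.0338  0.0917] tw -0.005
```

Call:
arm_command(commands=[{"linear": [-0.2,0,0],"twist": 0},{"linear": [-0.4,0,0],"twist": 0},{"linear": [-0.6,0,0],"twist": 0},{"linear": [-0.8,0,0],"twist": 0},{"linear": [-1.0,0,0],"twist": 0}])

```text
time_s: 16.8
eef_pos: [0.5787, 0.0178, 0.0258]
orientation: [-0.17, -3.136, 0.0]
ft_force: [-6.9, 0.5, 4.6]
gripper_width: 0.06
grasp_force: 4.2
```

Call:
arm_command(commands=[{"linear": [-0.1,0,0],"twist": 0},{"linear": [-0.2,0,0],"twist": 0},{"linear": [-0.3,0,0],"twist": 0},{"linear": [-0.4,0,0],"twist": 0},{"linear": [-0.4,0,0],"twist": 0}])

```text
time_s: 17.3
eef_pos: [0.5789, 0.0178, 0.0254]
orientation: [-0.169, -3.128, 0.002]
ft_force: [-23.1, 0.5, 19.5]
gripper_width: 0.0599
grasp_force: 12.0
```

The force jumped to 23 N at standstill, so the box is home against the back board. Backing off now.

Call:
arm_command(commands=[{"linear": [0.4,0,0],"twist": 0},{"linear": [1.2,0,0],"twist": 0},{"linear": [2.5,0,0],"twist": 0},{"linear": [4.5,0,0],"twist": 0},{"linear": [6.5,0,-1],"twist": 0}])

```text
time_s: 17.8
eef_pos: [0.5173, 0.0243, 0.0348]
orientation: [-0.171, -3.136, 0.0]
ft_force: [0.4, -0.0, 0.8]
gripper_width: 0.06
grasp_force: 0.0
```

Call:
arm_command(commands=[{"linear": [4,0,-5],"twist": 0},{"linear": [6,0,-10],"twist": 0},{"linear": [6,0,-12],"twist": 0},{"linear": [6,0,-12],"twist": 0},{"linear": [6,0,-12],"twist": 0}])

```text
time_s: 18.3
eef_pos: [0.4595, 0.0307, 0.1564]
orientation: [0.171, 3.134, -0.001]
ft_force: [-0.2, 0.1, 0.1]
gripper_width: 0.0597
grasp_force: 0.0
```

Run:
```python
from h import *
to([.45,.03,.15],-.104+np.pi/2)
im=save('top','t9'); im0=cv2.imread('pics/top0.png')[:,:,::-1]
for c in ['top','scene']:
    for t in ['egg_box','mill','salt','mug','timer','jar_honey','jar_spice','tin_left']:
        if t=='egg_box': cams.capture(c)
        print(c,t,[(np.round(r['centre'],3),round(r['p'],2)) for r in spot_in(c,t)][:2])
# near tray edge: pulp-coloured pixels in front of the organiser, z=.034
h=cv2.cvtColor(im,cv2.COLOR_RGB2HSV); roi=np.zeros(h.shape[:2],np.uint8)
q=proj('top',[[*(ORG+x*FX+y*FY),.034] for x,y in((-.005,-.075),(-.12,-.075),(-.12,.075),(-.005,.075))]).astype(int); cv2.fillPoly(roi,[q],255)
m=cv2.inRange(h,(12,45,110),(32,140,255))&roi; m=cv2.morphologyEx(m,cv2.MORPH_OPEN,np.ones((3,3)))
k=max(cv2.findContours(m,0,1)[0],key=cv2.contourArea).reshape(-1,2).astype(float)
P=unproj('top',k,.034)[:,:2]-ORG; x=P@FX;y=P@FY
print('tray near edge x',x.min(),'y range',y.min(),y.max(),'edge pts slope',np.polyfit(y[x<x.min()+.006],x[x<x.min()+.006],1))
a=cv2.resize(im[140:260,200:360],None,fx=5,fy=5,interpolation=cv2.INTER_CUBIC); cv2.imwrite('pics/t9c.png',a[:,:,::-1])
```

```text
t 18.3 tcp [0.4595 0.0307 0.1564] yang 1.462 F [-0.1659  0.1049  0.0898] w 0.0597 tilt [ 0.003 -0.001] -> lin [ 0.941  -0.1709  0.6391] tw -0.005
top egg_box [(array([0.616, 0.014, 0.076]), 0.66)]
top mill [(array([ 0.69 , -0.237,  0.116]), 0.84)]
top salt [(array([0.468, 0.172, 0.08 ]), 0.41), (array([0.683, 0.091, 0.098]), 0.3)]
top mug [(array([0.41 , 0.248, 0.039]), 0.75)]
top timer [(array([ 0.692, -0.019,  0.149]), 0.87)]
top jar_honey [(array([0.697, 0.048, 0.183]), 0.8)]
top jar_spice [(array([0.714, 0.163, 0.15 ]), 0.74), (array([0.706, 0.11 , 0.16 ]), 0.74)]
top tin_left [(array([0.694, 0.05 , 0.186]), 0.23)]
scene egg_box [(array([0.612, 0.034, 0.053]), 0.78), (array([0.46 , 0.173, 0.086]), 0.41)]
scene mill [(array([0.46 , 0.173, 0.088]), 0.18)]
scene salt [(array([0.461, 0.173, 0.085]), 0.43)]
scene mug [(array([0.397, 0.254, 0.064]), 0.74)]
scene timer [(array([0.682, 0.004, 0.125]), 0.83)]
scene jar_honey [(array([0.693, 0.071, 0.157]), 0.94)]
scene jar_spice [(array([0.704, 0.128, 0.145]), 0.78), (array([0.723, 0.185, 0.147]), 0.76)]
scene tin_left [(array([0.685, 0.201, 0.039]), 0.85)]
tray near edge x -0.12064779050303731 y range -0.07396589482394737 0.07621045765910399 edge pts slope [-0.0319 -0.1201]
```

Call:
arm_command(commands=[{"linear": [0,-4,-2],"twist": 0},{"linear": [0,-8,-4],"twist": 0},{"linear": [0,-12,-5],"twist": 0},{"linear": [0,-16,-5],"twist": 0},{"linear": [0,-20,-5],"twist": 0}])

```text
time_s: 19.75
eef_pos: [0.4369, -0.1696, 0.2062]
orientation: [0.171, 3.136, -0.001]
ft_force: [0.5, 0.7, -0.1]
gripper_width: 0.0604
grasp_force: 0.0
```

Run:
```python
from h import *
c0=label('top')
im=save('top','t10'); a=cv2.imread('pics/top0.png'); b=cv2.imread('pics/t10.png')
for n,(x,y,r) in {'salt':(212,273,11),'mug':(178,300,20),'mill':(392,170,18),'timer':(293,163,14),'honey':(258,158,14),'spices':(217,155,16)}.items():
    T=a[y-r:y+r,x-r:x+r]; S=b[y-r-25:y+r+25,x-r-25:x+r+25]
    m=cv2.matchTemplate(S,T,cv2.TM_CCOEFF_NORMED); _,v,_,l=cv2.minMaxLoc(m); print(n,'shift px',l[0]-25,l[1]-25,'score',round(v,2))
print('salt',[(np.round(r['centre'],3),round(r['p'],2)) for r in spot_in('top','salt')][:2])
h=cv2.cvtColor(im,cv2.COLOR_RGB2HSV); m=cv2.inRange(h,(100,120,30),(125,255,255))
k=max(cv2.findContours(m,0,1)[0],key=cv2.contourArea).reshape(-1,2).astype(float); P=unproj('top',k,.072)[:,:2]-ORG
print('label x',(P@FX).min(),(P@FX).max(),'y',(P@FY).min(),(P@FY).max())
# scan colours down the bay middle line, z=.034
for x in np.arange(-.05,-.12,-.006):
    print(round(x,3),[im[int(round(p[1])),int(round(p[0]))].tolist() for p in proj('top',[[*(ORG+x*FX+y*FY),.034] for y in (-.03,0,.03)])])
```

```text
top label c [0.6299 0.0124] size [61.3722 31.2266] ang 1.488 | organiser x,y -0.020023472894088314 -0.0016415136487046757 relang 1.592
salt shift px -8 -10 score 0.62
mug shift px 0 0 score 0.85
mill shift px 0 0 score 0.96
timer shift px 0 0 score 0.89
honey shift px 0 0 score 0.74
spices shift px 0 0 score 0.72
salt [(array([0.468, 0.158, 0.076]), 0.86)]
label x -0.035443071439711905 -0.0037848975774793735 y -0.03223713587164888 0.02895785168596338
-0.05 [[110, 97, 73], [100, 89, 66], [100, 88, 64]]
-0.056 [[139, 124, 92], [225, 202, 154], [134, 117, 86]]
-0.062 [[134, 125, 110], [147, 139, 121], [139, 128, 113]]
-0.068 [[143, 130, 114], [144, 135, 118], [133, 122, 109]]
-0.074 [[159, 149, 130], [140, 130, 115], [140, 128, 113]]
-0.08 [[154, 143, 127], [135, 126, 112], [141, 130, 114]]
-0.086 [[145, 135, 117], [138, 126, 111], [131, 123, 109]]
-0.092 [[147, 136, 121], [152, 141, 126], [147, 135, 118]]
-0.098 [[131, 124, 108], [145, 135, 120], [129, 117, 102]]
-0.104 [[151, 140, 122], [146, 134, 118], [153, 143, 124]]
-0.11 [[151, 141, 124], [148, 136, 123], [144, 134, 118]]
-0.116 [[145, 134, 118], [141, 133, 116], [130, 121, 106]]
```

```bash
python3 -c "
from workcell import job_done
print(job_done())"
```

```text
the job is handed in; nothing more can be done
None
```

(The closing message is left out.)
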